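Switch on the glass grinder from behind its splash guard with the bent rod

TASK

Switch the glass grinder on with the bent rod: take the rod from its stand, reach over the grinder's splash guard and with it pull the wide flat paddle switch behind the guard fully over towards the grinder. Leave the ball-ended lever beside it as it is and do not touch the paddle or its box with the gripper. Then hang the bent rod back in both notches of its stand, as it was.

Things in the scene. Friction and masses are not known exactly. Their poses are not given: they have to be found in the camera images.
- hook_rod: Bent rod, 0.14 kg, hung in its stand: wooden handle 90 x 20 (wide) x 26 mm (high) on an 8 mm round steel shaft. Origin: handle centre; x along the shaft to the bend, z up. Shaft axis from x = -100 to the bend at +135 mm; there a leg goes down, its lowest point 129 mm below the origin. Grip the handle's width from above, 40 N or more. A like stand holds a straight bar: not wanted; sides vary.
- rod_stand: Fixed wooden stand of the bent rod. Origin: centre of its underside, on the table; x towards the rod's bend, z up. Base 190 x 90 x 12 mm. Two uprights 8 mm thick at x = -68 and +85 mm, each with an open V notch (45 degree sides, mouth about 48 mm, tips 168 mm high) that carries the shaft. At rest the handle centre is at x = 0, y = 0, 150 mm up, with the rod's x along this x.
- grinder: White glass grinder, fixed: 200 (x) x 240 (y) x 95 mm high. Origin: centre of its underside, on the table; x to its rear, away from the robot, z up. A white splash guard 4 mm thick stands along its rear edge at x = +96 mm, over the whole width, top 150 mm above the table; short wings run 50 mm forward from its ends, tops at 143 mm.
- paddle_box: Fixed grey switch box of the paddle, 79 mm behind the guard, 60 x 64 x 50 mm high. Origin: centre of its underside, on the table; x away from the guard, as the grinder's x. Black paddle 36 wide (y), 7 thick, 60 mm long, hinged along y 45 mm above the origin. The ball lever's like box stands 110 mm beside it, left or right. Free table to 80 mm beyond this origin.
- paddle (a joint): Angle of the paddle, rad: 0 = leaning 0.5 away from the guard (off; top edge 29 mm beyond the hinge line and 98 mm above the table), 0.5 = upright, 1.0 = leaning 0.5 towards the guard (fully on, hard stop). Starts at 0 to 0.15; light friction, 1 to 2 N at the paddle; stays where it is left.
- ball_lever (a joint): Angle of the neighbouring switch, rad, same sense as the paddle: a thin steel stick with a 22 mm black ball on its end, 60 mm long, hinged at the same height and the same distance behind the guard. Starts at 0 to 0.1 and must stay there.

How it is judged:
On the way, in this order (a step that is already met when the one before it is completed fails the run):
1. the bent rod is lifted off its stand (z of hook_rod in the frame of rod_stand above 0.18 m), for 0.1 s.
2. the bent rod itself moves the paddle past the middle (contact force between hook_rod and paddle_box above 0.2 N and value of joint paddle above 0.5 rad).
At the end, for the whole second after the job is handed in: Paddle over towards the grinder by 0.8 of its 1.0 rad or more; ball-ended lever below 0.25 rad; bent rod at rest in both notches of its stand, leg down: handle centre within 20 mm along, 10 mm across and 10 mm in height of its place, in line within 0.17 rad, tilted under 0.3 rad (value of joint paddle above 0.8 rad and value of joint ball_lever below 0.25 rad and x of hook_rod in the frame of rod_stand between -0.02 and 0.02 m and y of hook_rod in the frame of rod_stand between -0.01 and 0.01 m and z of hook_rod in the frame of rod_stand between 0.14 and 0.16 m and angle between the x axis of hook_rod and the x axis of rod_stand, either way round below 0.17 rad and angle between hook_rod's own z axis and vertical below 0.3 rad and linear speed of hook_rod below 0.02 m/s); the robot touches nothing.
It fails at once if the ball-ended lever is moved (value of joint ball_lever above 0.25 rad).
It fails at once if the gripper or arm touches the paddle's switch box or paddle (contact force between any of the fingers, the arm and paddle_box above 0.5 N).
It also fails if it takes over 54 s, if anything falls off the work surface, if the arm or the gripper's body presses on something with over 40 N, if the wrist force passes 120 N, or if a joint passes its speed limit or range.

ROBOT

A 6-joint arm with a two-finger parallel gripper is mounted at the origin on the work surface. World frame = base frame: x ahead of the robot, y to its left, z up, the work surface at z = 0. Lengths are in m, angles in rad, forces in N, time in s.
With the tool pointing down it reaches from about 0.35 to 0.775 m from the base axis. Payload 5.5 kg.
Tool frame: the origin (TCP) lies at the very end of the fingers, on their centre line; the grasp point (between the pads) lies 19 mm behind it (env.grip_point_offset is the distance from the TCP to the grasp point, in m); z points along the fingers, y is the line along which they close (so a half turn about z gives the same grasp; the last joint's range is limited). The gripper opens to 85 mm and grips with 20 to 120 N. Pads are 22 mm wide; open, the fingers measure 114 mm over their backs; the gripper's body (76 mm by 85 mm) begins 54 mm behind the grasp point. The pads swing forward as they close: fully open they stand 13 mm farther back than shut.
Start: joints at [0.985, 0.313, 0.046, 1.304, 0, 1.431], TCP at [0.248, 0.519, 0.231] pointing down, gripper open.
Joint ranges: [-2.76, 2.76], [-0.86, 1.69], [-1.03, 1.26], [-2.2, 2.34], [-1.47, 1.5], [-3.14, 3.14]. Speed limits (rad/s): [2.57, 2.57, 3.14, 3.14, 3.14, 3.14].

INTERFACE

Orientations are given as a unit quaternion [w, x, y, z].
In Python, from workcell import sensors, imaging, workorder, env gives the robot as it stands.
- The arm moves only by the shell command python3 -m handwheel 'ROWS' [FORCE]. ROWS is JSON, a list of rows, each a list of 5 numbers: the shift along the tool's x, y, z in mm, then the turn about the tool's z in rad, then the opening, from 0 (shut) to 1 (fully open). A call has 1 to 8 rows; each row is the pose to reach, as a shift and turn from the pose commanded when the call began, along the tool's axes at that moment; what a row does not reach only later rows make up. A row lasts 1/10 s, in which the tool goes at most 50 mm and 8.59 degrees, less where a joint would pass 70% of its speed; a pose out of reach is approached as far as the arm can. A call with a gripper value outside its range is refused whole. The fingers move at their own pace and stop on an object; FORCE is the grip in N (left out, the last holds). Time passes only in rows, so rows that repeat a pose let the fingers close. It gives the time, the measured TCP pose, the force, the opening and the grip force at its end, in the units of the state.
- sensors.get_state(): the state, without advancing time (a new reading comes with each control period).
- imaging.read_camera(name): name is "scene" or "top" or "wrist"; returns a dict with "color" (480x640x3 uint8, blue, green, red), "z_map" (480x640 float32, m along the optical axis (not along the pixel's ray), 0 where there is no reading), "fx", "fy", "cx", "cy" (pixels), "xyz" and "rotation" of the camera in the world. Camera axes: x right, y down, z forward; pixel columns grow to the right and rows downward; lengths in m; the calibration is good to about 2 mm. The wrist camera is an equidistant fisheye: a pixel r from the principal point sees the ray r / f radians off the axis. A picture is of the moment at which its call begins.
- workorder.hand_in(): hands the job in; it is judged then, once.
The state is a dict: "clock": time; "joint_pos": joint angles; "qvel": joint speeds; "tau": joint torques, N m; "tcp_pos": TCP position; "orientation": TCP orientation; "wrist_force": force on the tool from outside, world axes, zero at the start; "ft_torque": the same for the moment, N m; "finger_gap": finger opening in m; "grip_force": force on a finger pad.
Only numpy, scipy, OpenCV 4.12 (cv2) and the standard library are available. Lean on these libraries where they do the work, as an engineer would, in place of code of your own. Each camera call takes 0.05 s, during which the arm holds its last target. There are 200 camera calls.

## Working session

There is one attempt and no reset: what is moved stays moved. The work goes in short steps, Python scripts to look and compute and a shell command to move; the robot and the scene stay as the last step left them, time stands still between calls to the robot, and variables do not carry over. Pictures are saved under pics/ and viewed, at most 10 in all, crops included, and the job is handed in when it is done.

```bash
mkdir -p pics; ls; cat > h.py <<'E'
import numpy as np, cv2
from workcell import sensors, imaging, workorder, env
def cloud(c):
    d=c["z_map"]; v,u=np.mgrid[:480,:640]
    P=np.stack([(u-c["cx"])/c["fx"]*d,(v-c["cy"])/c["fy"]*d,d],-1)
    W=P@np.array(c["rotation"]).reshape(3,3).T+np.array(c["xyz"])
    W[d==0]=np.nan
    return W
E
python3 - <<'E'
from h import *
for n in ("top","scene"):
    c=imaging.read_camera(n); cv2.imwrite(f"pics/{n}1.png",c["color"]); np.savez(f"{n}1.npz",**c)
    print(n,c["xyz"],c["rotation"],c["fx"],c["cx"],c["cy"],(c["z_map"]>0).mean())
s=sensors.get_state(); print(s, env.grip_point_offset)
E
```

```text
pics
top [ 0.3024176  -0.01461877  1.15665814] [-0.08235677  0.72603358 -0.67832388  0.07726138] 582.25969062259 317.374570024069 240.89142069669165 0.9961751302083334
scene [ 1.05768054 -0.21133691  1.0497212 ] [-0.22185822  0.80460015  0.53284628 -0.1395434 ] 512.616169244246 322.9736801388276 237.25617234952986 0.9961458333333333
{'clock': 0.1, 'joint_pos': array([ 9.85368963e-01,  3.13946773e-01,  4.50940539e-02,  1.30361792e+00,
       -2.43072531e-06,  1.43119363e+00]), 'qvel': array([ 0.00059661, -0.00220942,  0.0023656 ,  0.00140825, -0.0010059 ,
        0.00087029]), 'tau': array([ 2.22003961e-03, -4.81726313e+01,  2.99243367e+01,  1.27906559e-02,
       -1.67527519e-04, -1.18772064e-05]), 'tcp_pos': array([0.24769399, 0.51840259, 0.23048644]), 'orientation': array([-2.95741050e-04,  2.21070754e-01,  9.75257413e-01, -7.83176786e-04]), 'wrist_force': array([ 0.09989249,  0.50264295, -0.48813078]), 'ft_torque': array([-0.02634601,  0.01005529,  0.04669398]), 'grip_force': 0.0, 'finger_gap': 0.08529707412413087} 0.0187
```

Rotation is a quaternion.

```bash
sed -i 's/np.array(c\["rotation"\]).reshape(3,3).T/R.from_quat(np.array(c["rotation"])[[1,2,3,0]]).as_matrix().T/; 1a from scipy.spatial.transform import Rotation as R' h.py
python3 - <<'E'
from h import *
for n in ("top","scene"):
    W=cloud(np.load(f"{n}1.npz")); z=W[...,2]
    print(n,np.nanmedian(z),W[240,320])
    for lo,hi in((.085,.105),(.14,.152),(.155,.175),(.045,.055),(.008,.016)):
        m=((z>lo)&(z<hi)).astype(np.uint8)
        k,l,st,ce=cv2.connectedComponentsWithStats(m)
        for i in range(1,k):
            if st[i,4]>60:
                P=W[l==i]; r=cv2.minAreaRect((P[:,:2]*1000).astype(np.float32)); print(lo,hi,st[i],np.round(r[0]),np.round(r[1]),round(r[2],1))
E
```

```text
top 0.002168719251041118 [ 0.57005432 -0.00231815  0.00156527]
0.085 0.105 [513  96  37  34 279] [ 838. -403.] [71. 71.] 0.8
0.085 0.105 [   0  115   75  103 6431] [659. 569.] [201. 146.] 1.0
0.085 0.105 [322 195  19  12 164] [627. -19.] [36. 16.] 78.8
0.085 0.105 [382 210  11  11 101] [ 605. -126.] [20. 19.] 7.6
0.085 0.105 [  257   242   151   136 13815] [422. -36.] [240. 195.] 79.3
0.14 0.152 [624 171  13  12  97] [ 697. -565.] [19. 22.] 18.8
0.14 0.152 [276 234 122  33 382] [521. -35.] [ 49. 215.] 1.6
0.14 0.152 [137 258  19  49 105] [441. 295.] [ 3. 89.] 77.7
0.14 0.152 [399 263  15  33 107] [ 479. -164.] [57. 24.] 16.8
0.14 0.152 [494 291   9  54  99] [ 420. -317.] [91.  7.] 6.2
0.155 0.175 [139 226  13   9  62] [530. 306.] [20.  9.] 77.5
0.155 0.175 [124 248  29  70 704] [438. 306.] [ 22. 124.] 78.5
0.155 0.175 [505 264  14   6  64] [ 507. -340.] [ 8. 20.] 1.0
0.155 0.175 [496 285  16  67 723] [ 420. -327.] [113.  23.] 2.5
0.155 0.175 [108 310  15   8  61] [381. 336.] [23.  8.] 75.9
0.155 0.175 [509 355  16   5  72] [ 354. -347.] [ 7. 23.] 3.1
0.045 0.055 [516 106  25  21  93]
[... 3099 characters left out ...]
 79.6
0.008 0.016 [  0 254  95  73 277] [ 392. -564.] [104. 205.] 0.2
0.008 0.016 [258 256  41   9  62] [518. -79.] [92.  5.] 79.2
0.008 0.016 [ 74 267  25  24 246] [ 396. -488.] [39. 52.] 45.5
0.008 0.016 [ 43 279  22  23 248] [ 396. -560.] [37. 53.] 68.3
0.008 0.016 [  8 289  47  37 592] [ 421. -614.] [121.  48.] 34.7
0.008 0.016 [ 60 294  28  19 342] [ 444. -526.] [56. 37.] 75.5
0.008 0.016 [ 73 311  41  17  83] [ 499. -493.] [ 5. 85.] 1.1
0.008 0.016 [ 21 327  51  20  98] [ 500. -591.] [  5. 102.] 0.1
0.008 0.016 [248 396  53  74 845] [ 863. -210.] [ 56. 132.] 39.8
0.008 0.016 [ 60 414  21  34  69] [ 706. -574.] [70. 17.] 7.7
0.008 0.016 [ 30 447  40  33  96] [ 754. -618.] [ 6. 79.] 20.1
```

View pics/top1.png

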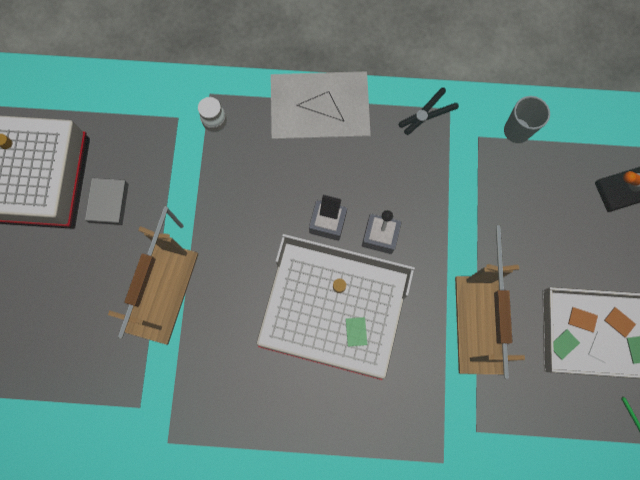

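View pics/scene1.png

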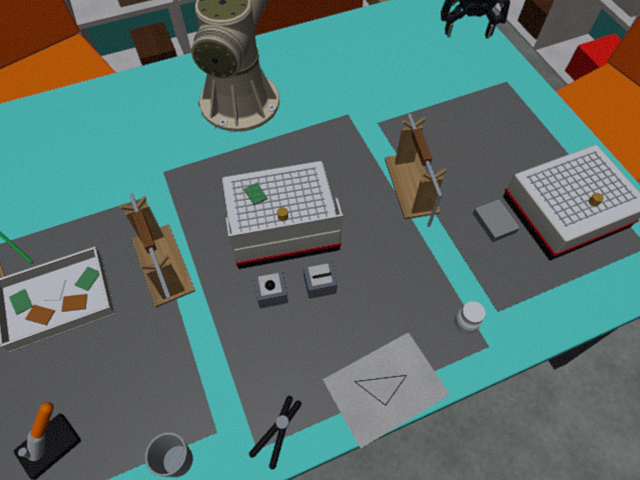

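The top picture shows the bent rod in the left stand: handle about (139,280), leg at (165,210)–(182,226). The paddle is at (330,207) and the ball lever at (387,215). The scene picture confirms this: rod leg at (432,220), paddle at (320,275), ball at (270,285).

From the depth data:

| Item | Position (mm) | Yaw |
|---|---|---|
| Stand | (443,304) | -12° |
| Grinder | (422,-36) | -10.7° |
| Paddle box | (607,-15) | as grinder |

I'll move above the handle.

```bash
python3 -m handwheel '[[-45,-18,0,-0.1,1],[-90,-36,0,-0.2,1],[-135,-55,0,-0.234,1],[-180,-73,0,-0.234,1],[-225,-91,0,-0.234,1],[-269,-109,0,-0.234,1],[-269,-109,0,-0.234,1],[-269,-109,0,-0.234,1]]' 60
python3 - <<'E'
from h import *
c=imaging.read_camera("wrist"); cv2.imwrite("pics/w1.png",c["color"])
s=sensors.get_state();print(s["tcp_pos"],R.from_quat(s["orientation"][[1,2,3,0]]).as_matrix().round(4),s["joint_pos"])
# refined handle axis: scene cloud, brown, top of handle
for n in ("top","scene"):
    d=np.load(n+"1.npz");W=cloud(d)
    m=(W[...,2]>.157)&(W[...,2]<.169)&(abs(W[...,0]-.443)<.06)&(abs(W[...,1]-.304)<.05)
    P=W[m]*1000; r=cv2.minAreaRect(P[:,:2].astype(np.float32)); print(n,r,P.mean(0),m.sum())
E
```

```text
clock: 0.9
tcp_pos: [0.444, 0.3035, 0.2308]
orientation: [-0.001, 0.107, 0.994, -0.0]
wrist_force: [-0.9, 0.6, -0.2]
finger_gap: 0.0854
grip_force: 0.0
[0.44332706 0.30431949 0.23092038] [[-9.775e-01  2.112e-01 -1.200e-03]
 [ 2.112e-01  9.775e-01 -0.000e+00]
 [ 1.200e-03 -3.000e-04 -1.000e+00]] [ 4.51959083e-01  2.41662664e-01 -5.12622497e-02  1.27895702e+00
  4.99946500e-04  6.64717402e-01]
top ((438.4614562988281, 306.20599365234375), (34.1462287902832, 130.43858337402344), 67.95128631591797) [441.96114982 304.18516428 163.85967928] 657
scene ((432.4221496582031, 308.7453308105469), (33.697105407714844, 115.63459014892578), 68.64737701416016) [443.09126776 304.44207102 162.02423177] 310
```

View pics/w1.png

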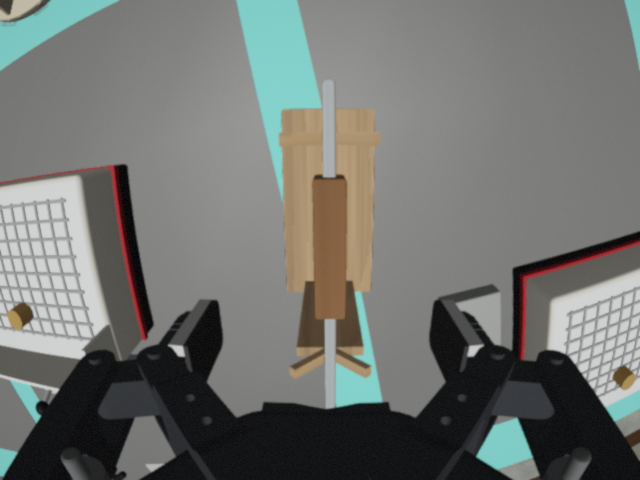

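The wrist view shows the handle at column 330, centred between the fingers (205 and 445) and aligned with them. Next I descend and grip.

```bash
python3 -m handwheel '[[0,0,35,0,1],[0,0,70,0,1],[0,0,100,0,1],[0,0,100,0,1],[0,0,100,0,0.1],[0,0,100,0,0],[0,0,100,0,0],[0,0,100,0,0]]' 70
python3 -m handwheel '[[0,0,0,0,0],[0,0,0,0,0],[0,0,0,0,0]]' 70
```

```text
clock: 1.75
tcp_pos: [0.4445, 0.3051, 0.1328]
orientation: [0.001, 0.106, 0.994, 0.001]
wrist_force: [-0.3, 0.9, -0.6]
finger_gap: 0.0283
grip_force: 0.0
clock: 2.05
tcp_pos: [0.4448, 0.3057, 0.1328]
orientation: [0.001, 0.105, 0.994, 0.002]
wrist_force: [0.2, 3.5, 6.6]
finger_gap: 0.0189
grip_force: 69.7
```

```bash
python3 -m handwheel '[[0,0,-10,0,0],[0,0,-30,0,0],[0,0,-50,0,0],[0,0,-75,0,0],[0,0,-95,0,0],[0,0,-95,0,0],[0,0,-95,0,0]]'
python3 - <<'E'
from h import *
s=sensors.get_state();M=R.from_quat(s["orientation"][[1,2,3,0]]).as_matrix()
print(s["tcp_pos"],s["wrist_force"],s["ft_torque"],M.round(3))
for n in ("scene",):
    c=imaging.read_camera(n);cv2.imwrite("pics/s2.png",c["color"][60:360,200:600])
    W=cloud(c)
    m=(W[...,2]>.08)&(W[...,2]<.26)&(abs(W[...,0]-.575)<.05)&(abs(W[...,1]-.275)<.05); P=W[m]
    for lo in np.arange(.08,.26,.02):
        q=P[(P[:,2]>=lo)&(P[:,2]<lo+.02)]
        if len(q):print(round(lo,2),len(q),np.median(q,0).round(3))
E
```

```text
clock: 2.75
tcp_pos: [0.4435, 0.3041, 0.2259]
orientation: [-0.0, 0.106, 0.994, -0.0]
wrist_force: [-0.2, -0.8, -1.5]
finger_gap: 0.0192
grip_force: 68.9
[0.44348469 0.30407238 0.22591365] [-0.15217216 -0.84182527 -1.47810948] [ 0.02795358  0.06055005 -0.00329003] [[-0.978  0.211 -0.   ]
 [ 0.211  0.978 -0.001]
 [ 0.    -0.001 -1.   ]]
0.08 93 [0.53  0.287 0.09 ]
0.1 97 [0.53  0.285 0.109]
0.12 131 [0.531 0.284 0.131]
0.14 100 [0.529 0.287 0.15 ]
0.16 41 [0.573 0.275 0.166]
0.18 24 [0.576 0.273 0.189]
0.2 27 [0.576 0.273 0.21 ]
0.22 23 [0.577 0.273 0.231]
0.24 98 [0.554 0.279 0.245]
```

View pics/s2.png

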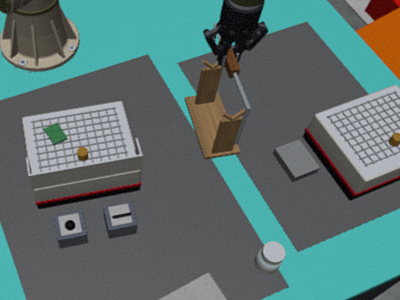

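The rod is held level with the leg down: bend at about (248,105) and handle at (233,65) in the crop. Now I carry it round behind the paddle, passing the guard's end.

```bash
python3 -m handwheel '[[-9,-17,0,0,0],[-30,-55,0,0,0],[-52,-97,0,0,0],[-75,-138,0,0,0],[-97,-179,0,0,0],[-119,-221,0,0,0],[-138,-257,0,0,0],[-149,-276,0,0,0]]'
python3 -m handwheel '[[0,0,0,0,0],[0,0,0,0,0]]'
python3 - <<'E'
from h import *
s=sensors.get_state();M=R.from_quat(s["orientation"][[1,2,3,0]]).as_matrix()
print(s["tcp_pos"],s["joint_pos"],M.round(3))
c=imaging.read_camera("scene");cv2.imwrite("pics/s3.png",cv2.resize(c["color"][140:340,180:440],None,fx=3,fy=3)[:600,:780])
W=cloud(c)
m=(W[...,2]>.11)&(W[...,2]<.26)&(abs(W[...,0]-.664)<.05)&(abs(W[...,1]+.026)<.05); P=W[m]
for lo in np.arange(.08,.26,.02):
    q=P[(P[:,2]>=lo)&(P[:,2]<lo+.02)]
    if len(q):print(round(lo,2),len(q),np.median(q,0).round(3))
E
```

```text
clock: 3.6
tcp_pos: [0.5308, 0.0002, 0.2243]
orientation: [-0.002, 0.107, 0.994, -0.0]
wrist_force: [-0.4, 0.0, -1.0]
finger_gap: 0.0189
grip_force: 68.9
clock: 3.8
tcp_pos: [0.5303, 0.0031, 0.2247]
orientation: [-0.002, 0.106, 0.994, 0.0]
wrist_force: [-0.6, 1.4, -1.7]
finger_gap: 0.0185
grip_force: 68.9
[0.53027758 0.00310122 0.22467998] [-1.45776863e-01  2.31280161e-01 -8.00594981e-02  1.26284973e+00
  3.23225773e-04  6.75005555e-02] [[-0.977  0.212 -0.003]
 [ 0.212  0.977  0.001]
 [ 0.003  0.    -1.   ]]
0.1 5 [ 0.663 -0.028  0.115]
0.12 19 [ 0.663 -0.027  0.133]
0.14 19 [ 0.663 -0.027  0.151]
0.16 18 [ 0.664 -0.026  0.171]
0.18 17 [ 0.664 -0.026  0.19 ]
0.2 18 [ 0.664 -0.028  0.207]
0.22 28 [ 0.663 -0.027  0.231]
0.24 109 [ 0.64  -0.021  0.244]
```

View pics/s3.png

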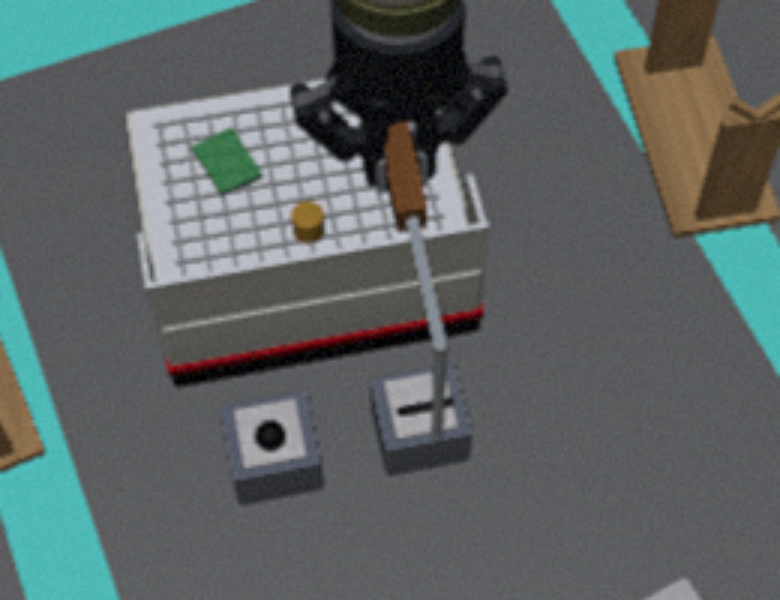

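The leg hangs behind the paddle, with its foot at about (440,435), clear of the paddle top at (425,408). I lower it 44 mm and pull.

```bash
python3 -m handwheel '[[0,0,20,0,0],[0,0,44,0,0],[0,0,44,0,0],[10,0,44,0,0],[20,0,44,0,0],[30,0,44,0,0],[40,0,44,0,0],[48,0,44,0,0]]'
python3 -m handwheel '[[3,0,0,0,0],[6,0,0,0,0],[9,0,0,0,0],[9,0,0,0,0]]'
python3 - <<'E'
from h import *
s=sensors.get_state();print(s["tcp_pos"],s["wrist_force"])
c=imaging.read_camera("scene");cv2.imwrite("pics/s4.png",cv2.resize(c["color"][220:320,230:360],None,fx=5,fy=5)[:500,:650])
E
```

```text
clock: 4.65
tcp_pos: [0.4839, 0.0136, 0.1833]
orientation: [0.001, 0.106, 0.994, 0.0]
wrist_force: [0.9, 0.5, -1.4]
finger_gap: 0.0189
grip_force: 69.0
clock: 5.05
tcp_pos: [0.4755, 0.0153, 0.1824]
orientation: [0.0, 0.106, 0.994, 0.0]
wrist_force: [1.2, 0.3, -1.1]
finger_gap: 0.0192
grip_force: 69.1
[0.47545565 0.01533851 0.18235114] [ 1.15440503  0.25947103 -1.07622704]
```

View pics/s4.png

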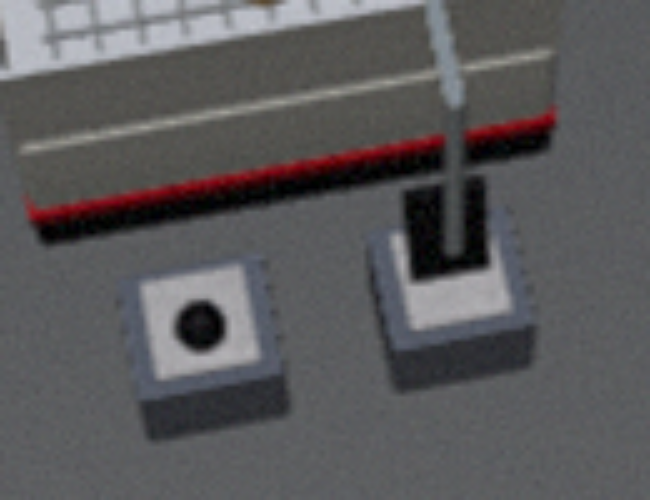

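The paddle (445,230) is tilting towards the guard with the rod's leg on its back face, and the ball (200,325) hasn't moved. I keep pulling until the force rises at the stop.

```bash
python3 -m handwheel '[[2,0,0,0,0],[4,0,0,0,0],[4,0,0,0,0],[4,0,0,0,0]]'|grep -E "tcp|wrist"
python3 -m handwheel '[[2,0,0,0,0],[4,0,0,0,0],[4,0,0,0,0],[4,0,0,0,0]]'|grep -E "tcp|wrist"
```

```text
tcp_pos: [0.4713, 0.0162, 0.1822]
wrist_force: [-0.2, 0.1, -1.4]
tcp_pos: [0.4678, 0.017, 0.1826]
wrist_force: [1.2, 0.3, 0.9]
```

```bash
python3 -m handwheel '[[2,0,0,0,0],[3,0,0,0,0],[3,0,0,0,0],[3,0,0,0,0]]'|grep -E "tcp|wrist"
python3 - <<'E'
from h import *
s=sensors.get_state();print(s["wrist_force"],s["ft_torque"])
c=imaging.read_camera("scene");W=cloud(c)
B=np.array([.607,-.015]);a=np.radians(-10.7);ex=np.array([np.cos(a),np.sin(a)]);ey=np.array([-ex[1],ex[0]])
r=(W[...,:2]-B);X=r@ex*1000;Y=r@ey*1000;Z=W[...,2]*1000
dark=c["color"].max(-1)<50
m=dark&(abs(Y)<22)&(X>-60)&(X<40)&(Z>55)&(Z<115)
print(m.sum());q=np.c_[X[m],Z[m]];f=np.polyfit(q[:,1],q[:,0],1);print(f,"lean",np.arctan(-f[0]),q.min(0),q.max(0))
E
```

```text
tcp_pos: [0.4657, 0.0174, 0.1828]
wrist_force: [3.3, -1.1, -0.1]
[ 3.33461337 -1.10151189 -0.13871365] [-0.39165402 -1.49495766  0.02373607]
270
[-0.57180498 29.40460976] lean 0.5194298244377618 [-31.96676246  55.04245649] [-9.34218746e-02  1.01493509e+02]
```

The fitted lean is 0.52 rad towards the guard and the force has risen, so the paddle is at its stop. I retrace the path.

```bash
python3 -m handwheel '[[-10,0,0,0,0],[-25,0,0,0,0],[-45,0,-8,0,0],[-60,0,-25,0,0],[-68,0,-44,0,0],[-68,0,-44,0,0]]'|grep -E "tcp|wrist"
python3 -m handwheel '[[9,17,0,0,0],[30,55,0,0,0],[52,97,0,0,0],[75,138,0,0,0],[97,179,0,0,0],[119,221,0,0,0],[138,257,0,0,0],[149,276,0,0,0]]'|grep -E "tcp|wrist"
python3 -m handwheel '[[0,0,0,0,0],[0,0,0,0,0],[0,0,0,0,0]]'
python3 - <<'E'
from h import *
s=sensors.get_state();M=R.from_quat(s["orientation"][[1,2,3,0]]).as_matrix()
print(s["tcp_pos"],M.round(3))
c=imaging.read_camera("scene");W=cloud(c)
m=(W[...,2]>.155)&(W[...,2]<.26)&(abs(W[...,0]-.575)<.05)&(abs(W[...,1]-.275)<.05); P=W[m]
for lo in np.arange(.16,.26,.02):
    q=P[(P[:,2]>=lo)&(P[:,2]<lo+.02)]
    if len(q):print(round(lo,2),len(q),np.median(q,0).round(3))
E
```

```text
tcp_pos: [0.5322, 0.0031, 0.2271]
wrist_force: [-0.2, 0.9, -1.5]
tcp_pos: [0.4404, 0.3065, 0.2244]
wrist_force: [0.5, -0.6, -1.7]
clock: 8.05
tcp_pos: [0.4431, 0.3034, 0.2254]
orientation: [-0.001, 0.106, 0.994, -0.001]
wrist_force: [0.1, -0.9, -2.5]
finger_gap: 0.0189
grip_force: 68.9
[0.443107   0.30341544 0.22541409] [[-0.977  0.211 -0.002]
 [ 0.211  0.977 -0.001]
 [ 0.002 -0.002 -1.   ]]
0.16 49 [0.534 0.274 0.165]
0.18 26 [0.576 0.271 0.191]
0.2 21 [0.577 0.272 0.213]
0.22 28 [0.576 0.272 0.23 ]
0.24 93 [0.552 0.278 0.245]
```

It's back at the same pose as after lifting. I lower it into the notches.

```bash
python3 -m handwheel '[[0,0,25,0,0],[0,0,50,0,0],[0,0,70,0,0],[0,0,82,0,0],[0,0,90,0,0],[0,0,95,0,0],[0,0,95,0,0],[0,0,95,0,0]]'
python3 -m handwheel '[[0,0,0,0,0.15],[0,0,0,0,0.3],[0,0,0,0,0.6],[0,0,0,0,1],[0,0,0,0,1],[0,0,0,0,1],[0,0,0,0,1]]'
```

```text
clock: 8.9
tcp_pos: [0.4452, 0.3056, 0.1328]
orientation: [0.001, 0.106, 0.994, 0.002]
wrist_force: [0.4, 3.9, 2.5]
finger_gap: 0.0186
grip_force: 69.6
clock: 9.6
tcp_pos: [0.4435, 0.3044, 0.1312]
orientation: [-0.0, 0.106, 0.994, -0.0]
wrist_force: [0.4, -0.0, 0.7]
finger_gap: 0.085
grip_force: 0.0
```

```bash
python3 -m handwheel '[[0,0,-20,0,1],[0,0,-50,0,1],[0,0,-90,0,1],[0,0,-130,0,1],[100,0,-150,0,1],[140,0,-150,0,1],[140,0,-150,0,1]]'|grep tcp
python3 - <<'E'
from h import *
c=imaging.read_camera("top");d=imaging.read_camera("scene")
cv2.imwrite("pics/f.png",np.hstack([cv2.resize(c["color"][190:350,90:230],None,fx=2.5,fy=2.5),cv2.resize(d["color"][100:300,240:460],(440,400))]))
for n,c in(("top",c),("scene",d)):
    W=cloud(c)
    for W_ in (W,cloud(np.load(n+"1.npz"))):
        m=(W_[...,2]>.157)&(W_[...,2]<.169)&(abs(W_[...,0]-.443)<.06)&(abs(W_[...,1]-.304)<.05); P=W_[m]*1000
        r=cv2.minAreaRect(P[:,:2].astype(np.float32)); print(n,r[1],r[2],P.mean(0).round(1),m.sum())
B=np.array([.607,-.015]);a=np.radians(-10.7);ex=np.array([np.cos(a),np.sin(a)]);ey=np.array([-ex[1],ex[0]])
r=(W[...,:2]-B);X=r@ex*1000;Y=r@ey*1000;Z=W[...,2]*1000
m=(d["color"].max(-1)<50)&(abs(Y)<22)&(X>-60)&(X<40)&(Z>55)&(Z<115)
print("lean",np.arctan(-np.polyfit(Z[m],X[m],1)[0]),m.sum())
E
```

```text
tcp_pos: [0.3051, 0.334, 0.282]
top (34.009803771972656, 126.91050720214844) 69.0712661743164 [442.2 304.  163.9] 663
top (34.1462287902832, 130.43858337402344) 67.95128631591797 [442.  304.2 163.9] 657
scene (32.511390686035156, 118.03934478759766) 69.07518005371094 [444.2 304.3 162.3] 312
scene (33.697105407714844, 115.63459014892578) 68.64737701416016 [443.1 304.4 162. ] 310
lean 0.5074545679670039 330
```

View pics/f.png

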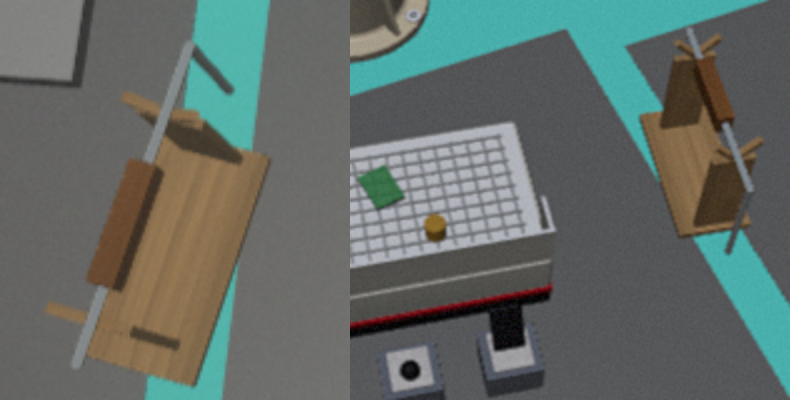

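The rod rests in both notches with its leg down (handle at (125,222), bend at (188,48)). The paddle (507,325) leans on the guard side, and the ball (410,370) hasn't moved.

```bash
python3 -c "
from workcell import workorder; print(workorder.hand_in())"
```

```text
the job is handed in; nothing more can be done
None
```

The job is handed in (no verdict came back): the bent rod pulled the paddle fully over towards the grinder and hangs in both notches again within about 1 mm of its starting place, the ball lever looks unmoved, and the arm is clear.

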